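Draw the fuse carrier from the fuse box

ROBOT

A 6-joint arm with a two-finger parallel gripper is mounted at the origin on the work surface; the furniture and walls round the work are solid. World frame = base frame: x ahead of the robot, y to its left, z up, the work surface at z = 0. Lengths are in m, angles in rad, forces in N, time in s.
With the tool pointing down it reaches from about 0.225 to 0.875 m from the base axis. Payload 3.4 kg.
Tool frame: the origin (TCP) lies at the centre of the arm's flange, where the gripper is bolted on; the fingertips stand manip.tcp_to_tips ahead of it and the grasp point (between the pads) lies 155 mm ahead of it (manip.tcp_to_tips is the distance from the TCP to the fingertips, in m); z points along the fingers, y is the line along which they close (so a half turn about z gives the same grasp; the last joint's range is limited). The gripper opens to 85 mm and grips with 20 to 120 N. Pads are 22 mm wide; open, the fingers measure 114 mm over their backs; the gripper's body (76 mm by 85 mm) begins 54 mm behind the grasp point. The pads swing forward as they close: fully open they stand 13 mm farther back than shut.
Start: joints at [-1.253, 0.276, 1.505, -0, 1.361, -0.121], TCP at [0.244, -0.521, 0.405] pointing down, gripper open.
Joint ranges: [-2.89, 2.89], [-0.75, 2.08], [0.22, 2.7], [-1.18, 4.32], [0.11, 2.71], [-2.7, 2.7]. Speed limits (rad/s): [2.57, 2.57, 3.14, 3.14, 3.14, 3.14].

INTERFACE

Orientations are given as a unit quaternion [w, x, y, z].
In Python, from rig import sensors, imaging, manip gives the robot as it stands. The module is installed in compiled form; this text tells all that it offers.
- The arm moves only by the tool jog_arm, never from a script. Its argument "plan" is a list of rows, each an object of numbers: "dx", "dy", "dz": the shift along the tool's x, y, z in mm; "ax", "ay", "az": the turn, a rotation vector about the tool's x, y, z in units of 6 degrees (1.0 is 6 degrees); "grip": the closure, from 0 (fully open) to 1 (shut). A call has 1 to 20 rows; each row shifts and turns the commanded pose from where the row before left it, along the tool's axes as they then stand; what a row does not reach is not made up. A row lasts 1/12 s, in which the tool goes at most 41.7 mm and 7.16 degrees, less where a joint would pass 70% of its speed; a pose out of reach is approached as far as the arm can. A call is refused whole if a number of a shift passes 41.7 or a number of a turn 1, either way. A call with a gripper value outside its range is refused whole. The fingers move at their own pace and stop on an object; "grip_force" is the grip in N (left out, the last holds). Time passes only in rows, so rows that do not move let the fingers close. It gives the time, the measured TCP pose, the force, the opening and the grip force at its end, in the units of the state.
- sensors.get_state(): the state, without advancing time (a new reading comes with each control period).
- imaging.get_image(name): name is "side" or "top"; returns a dict with "image" (384x512x3 uint8, red, green, blue), "K" (3x3 intrinsics, pixels), "k1" (the pictures are not rectified: a ray, as slopes to the right and down, at radius r is drawn at 1 + k1 r^2 times it, then the intrinsics apply), "extrinsics" (4x4, takes a point from world to camera coordinates). Camera axes: x right, y up, looking along -z (the intrinsics and any distortion apply to the point x, -y, -z); pixel columns grow to the right and rows downward; lengths in m; the calibration is good to about 2 mm. A picture is of the moment at which its call begins. There is no depth.
- manip.sign_off(): hands the job in; it is judged then, once.
The state is a dict: "clock": time; "qpos": joint angles; "qd": joint speeds; "effort": joint torques, N m; "position": TCP position; "ee_rot": TCP orientation; "contact_force": force on the tool from outside, world axes, zero at the start; "moment": the same for the moment, N m; "width": finger opening in m; "gripper_force": force on a finger pad.
Only numpy, scipy, OpenCV 4.12 (cv2) and the standard library are available. Lean on these libraries where they do the work, as an engineer would, in place of code of your own. Each camera call takes 0.05 s, during which the arm holds its last target. There are 200 camera calls.

TASK

Shut the blue relay cover of the fuse box by pressing it down until it snaps and stays shut when you let go of it. Then pinch the two orange side catches of the white fuse carrier together and lift the carrier straight out of the box. Finish while still holding it by the pinched catches, upright and still, with its underside clearly above the box (at least 5 cm); leave the spool, plug adapter and cutters where they lie.

Things in the scene. Friction and masses are not known exactly. Their poses are not given: they have to be found in the camera images.
- fuse_box: Black fuse and relay box with a grey deck, fixed to the desk, 120 (x) x 210 (y) x 48 mm high, plus small mounting ears at its two y ends. Origin at the centre of its underside, z up; turned about z at random. The carrier's well is centred at local y = +55 mm, the relay compartment at local y = -55 mm.
- cover_edge (a point): Middle of the top face of the blue relay cover at its free edge (84 mm from the hinge axis). The cover is a plate 80 mm wide (box y), 83 mm long and 4 mm thick; its hinge axis runs along box y on the far (+x) side of the box. Shut, it lies on the deck with its top 53 mm above the desk, free edge towards the box's -x.
- cover_hinge (a point): Point on the cover's hinge axis, middle of its width: box-local (36, -55, 50) mm. The cover's top face is 3 mm above the axis when shut.
- relay_cover (a joint): Opening angle of the cover, rad: 0 shut, grows as it swings up; starts half open. A light spring and a little friction hold it where it stands; near shut the spring lifts it again unless the detent has snapped. The detent snaps at about 0.06 rad and takes about 5 N at the free edge (7 N at 62 mm from the hinge); once snapped the cover pulls in and stays at about 0.01 when let go; pressing harder meets a rigid stop at 0.
- fuse_carrier: White fuse carrier seated in the well: a block 54 (x) x 44 (y) x 61 mm with four coloured fuses on top and a flange that rests on the deck, 0.11 kg. Origin at the centre of its underside (14 mm above the desk when seated), axes as the box's. It slides straight up with 2 mm play; its teeth lock under the deck unless both catches are pinched.
- carrier_grip (a point): Centre between the two orange catch tabs, half-way up them, 54 mm above the carrier's underside (68 mm above the desk when seated). The tabs stand at local y = +28 and -28 mm (outer faces, 56 mm apart when free, 42 mm when pinched home), are 22 mm long (x), and reach from 53 to 81 mm above the desk when seated, 5 to 33 mm above the deck. Between them the carrier is at most 28 mm wide.
- catch_left (a joint): Inward travel of the catch on the carrier's +y side, m: 0 free, 0.007 pinched home; its tooth is clear of the deck from about 0.005. Spring 2 N at 0, 4.8 N at 0.007.
- catch_right (a joint): The same for the catch on the carrier's -y side.
- spool: Bystander: spool of solder wire with blue flanges, 58 mm across, 42 mm high; origin under its centre.
- dongle: Bystander: blue and black diagnostic plug adapter, 43 x 43 x 23 mm; origin under its centre.
- cutters: Bystander: side cutters with blue handles lying flat, 52 x 108 x 14 mm; origin under the centre.

How it is judged:
On the way, in this order (a step that is already met when the one before it is completed fails the run):
1. the cover is snapped shut and let go, with the carrier still seated (value of joint relay_cover below 0.035 rad and contact force between the fingers and relay_cover below 0.1 N and distance of fuse_carrier from where it was at the start of the episode below 0.008 m), for 0.3 s.
2. both catches are pinched in (value of joint each of catch_left, catch_right above 0.0045 m and z of fuse_carrier in the frame of fuse_box below 0.03 m), for 0.1 s.
At the end, for the whole second after the job is handed in: The cover is shut in its detent (under 0.035 rad); the carrier is held by the gripper with both catches pinched in by more than 4.5 mm, its underside more than 95 mm above the desk (47 mm above the deck), upright within 20 degrees, still (under 3 cm/s), no longer touching the box (value of joint relay_cover below 0.035 rad and value of joint each of catch_left, catch_right above 0.0045 m and height (world z) of fuse_carrier above 0.095 m and angle between fuse_carrier's own z axis and vertical below 0.35 rad and linear speed of fuse_carrier below 0.03 m/s and contact force between the fingers and fuse_carrier above 2 N and contact force between fuse_carrier and fuse_box below 0.1 N); the arm keeps its last pose, push and grip.
It fails at once if a bystander is pushed more than 2 cm (distance of any of spool, dongle, cutters from where it was at the start of the episode above 0.02 m).
It also fails if it takes over 48 s, if anything falls off the work surface, if the arm or the gripper's body presses on something with over 40 N, if the wrist force passes 120 N, or if a joint passes its speed limit or range.

## Working session

There is one attempt and no reset: what is moved stays moved. The work goes in short steps, Python scripts to look and compute and a tool call to move; the robot and the scene stay as the last step left them, time stands still between calls to the robot, and variables do not carry over. Pictures are saved under pics/ and viewed, at most 10 in all, crops included, and the job is handed in when it is done.

Besides the shell and the picture viewer there is one more tool, called after "Call:" in YAML: its name, and indented under it one key for each argument. jog_arm: Moves the arm, as the interface text tells. Its arguments: {"type":"object","properties":{"plan":{"type":"array"},"grip_force":{"type":"number"}},"required":["plan"]}

```bash
mkdir -p pics; python3 - <<'E'
from rig import sensors, imaging, manip
import cv2,numpy as np,pickle
print(manip.tcp_to_tips); s=sensors.get_state(); print(s)
d={}
for n in("side","top"):
    r=imaging.get_image(n); d[n]=r; cv2.imwrite(f"pics/{n}0.png",cv2.resize(r["image"][:,:,::-1],(768,576),interpolation=cv2.INTER_CUBIC)); print(n,r["K"],r["k1"],r["extrinsics"])
pickle.dump(d,open("im0.pkl","wb"))
E
```

```text
0.1734
{'clock': 0.0, 'qpos': array([-1.25302936e+00,  2.76615009e-01,  1.50614537e+00,  1.07011345e-05,
        1.36070940e+00, -1.21000590e-01]), 'qd': array([ 0.0003916 , -0.00011918,  0.00063981,  0.00092676, -0.00289532,
        0.00150515]), 'effort': array([ 1.13582690e-03, -4.16769218e+01, -2.45805663e+01, -1.67136882e-04,
        1.09282520e-02,  1.04306153e-05]), 'position': array([ 0.24420341, -0.52033129,  0.40382313]), 'ee_rot': array([-9.34540809e-04,  9.76031555e-01,  2.17627025e-01, -8.69836098e-05]), 'contact_force': array([ 0.28742361, -0.45783447, -0.3689976 ]), 'moment': array([ 0.00809954,  0.01591599, -0.00362915]), 'gripper_force': 0.0, 'width': 0.08561076972582696}
side [[480.85661675   0.         259.62969785]
 [  0.         480.85661675 178.85487494]
 [  0.           0.           1.        ]] 0.04101301417476993 [[ 0.48216529 -0.87580869 -0.02181204 -0.32830884]
 [ 0.62002988  0.32354846  0.71475823 -0.34546011]
 [-0.61893423 -0.35815573  0.6990314  -1.21647874]
 [ 0.          0.          0.          1.        ]]
top [[403.65536143   0.         256.8971308 ]
 [  0.         403.65536143 192.04645067]
 [  0.           0.           1.        ]] -0.08439547848545971 [[-0.0019159  -0.99998244 -0.00560852 -0.09128315]
 [ 0.97578656 -0.00309617  0.21870301 -0.52228498]
 [-0.21871654 -0.0050537   0.97577535 -0.84652388]
 [ 0.          0.          0.          1.        ]]
```

View pics/top0.png

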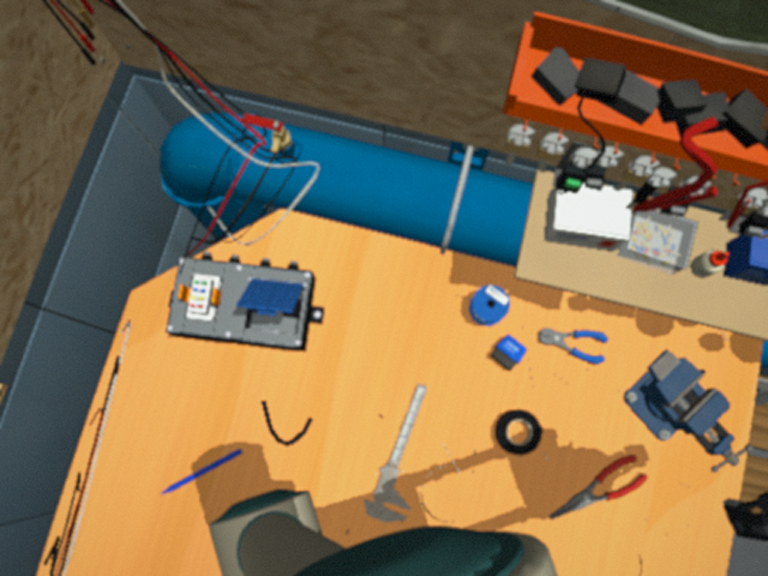

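View pics/side0.png

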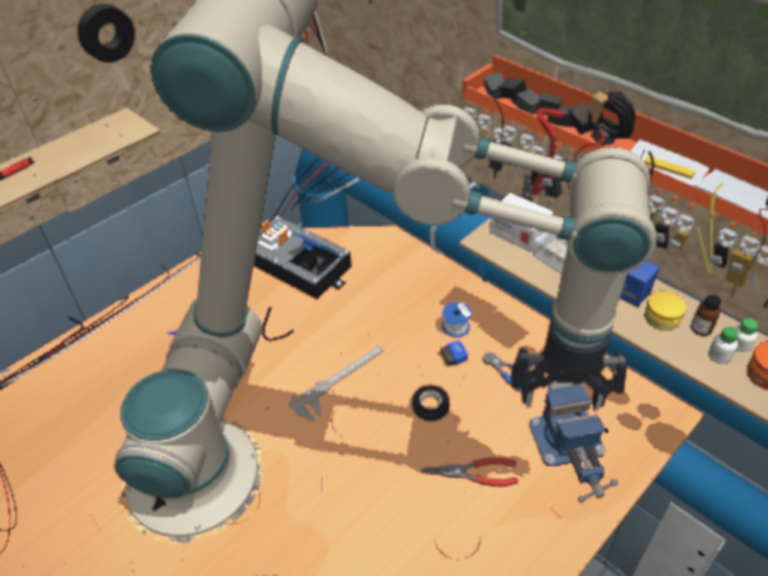

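The top view shows the box at about (168–313, 260–348), the carrier at (200,297) and the half-open cover at (270,297). The side view shows the box at about (300,260), partly behind the arm. Next I'll crop in on the box to get its corners.

```bash
python3 - <<'E'
import pickle,cv2
d=pickle.load(open("im0.pkl","rb"))
c=d["top"]["image"][162:242,104:224,::-1]   # 6x
cv2.imwrite("pics/topc.png",cv2.resize(c,(720,480),interpolation=cv2.INTER_CUBIC))
E
```

```text
(no output)
```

View pics/topc.png

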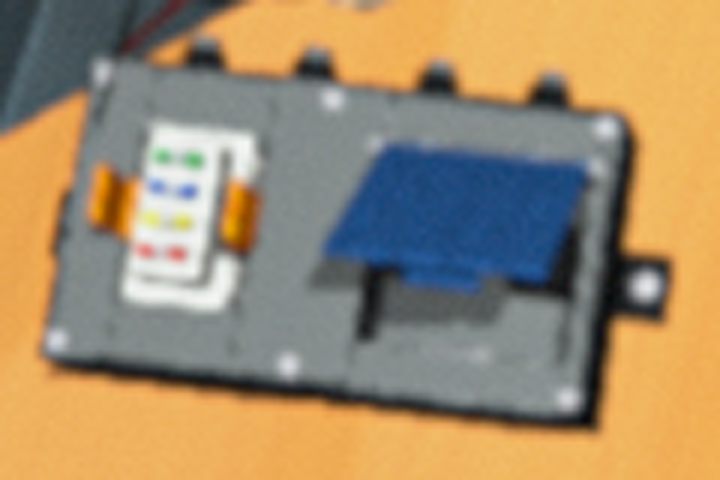

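The crop shows the deck screws at (101,70), (606,128), (567,400) and (57,342), and the tabs at about (108,197) and (238,213). The cover's free corners are at (325,250) and (550,280), its hinge side at (385,145) and (588,165).

```bash
cat > h.py <<'E'
import numpy as np,cv2
from scipy.optimize import least_squares
from scipy.spatial.transform import Rotation as R
def proj(r,P):
    P=np.atleast_2d(P); E=np.array(r["extrinsics"]); c=P@E[:3,:3].T+E[:3,3]
    u=c[:,0]/-c[:,2]; v=-c[:,1]/-c[:,2]; f=1+r["k1"]*(u*u+v*v); K=r["K"]
    return np.c_[K[0,0]*u*f+K[0,2],K[1,1]*v*f+K[1,2]]
def w(p,L):  # p=x,y,yaw ; local -> world
    L=np.atleast_2d(L).astype(float); c,s=np.cos(p[2]),np.sin(p[2])
    return np.c_[p[0]+c*L[:,0]-s*L[:,1],p[1]+s*L[:,0]+c*L[:,1],L[:,2]]
E
cat > fit.py <<'E'
from h import *; import pickle
r=pickle.load(open("im0.pkl","rb"))["top"]
px=lambda a:np.array(a)/6+[104-.42,162-.42]
S=px([(101,70),(606,128),(567,400),(57,342)]); C=px([(325,250),(550,280)]); T=px([(108,197),(238,213)])
def f(q):
    a,b=q[3],q[4]
    e1=proj(r,w(q,[(a,b,.049),(a,-b,.049),(-a,-b,.049),(-a,b,.049)]))-S
    t=q[5]; X=.036-.084*np.cos(t)-.003*np.sin(t)*-1; Z=.05+.084*np.sin(t)+.003*np.cos(t)
    e2=proj(r,w(q,[(X,-.015,Z),(X,-.095,Z)]))-C
    return np.r_[e1.ravel(),e2.ravel()]
s=least_squares(f,[.5,.3,-.1,.052,.097,.6]); print(s.x,np.degrees(s.x[[2,5]]),s.fun.round(2))
print("tabs res",proj(r,w(s.x,[(0,.083,.075),(0,.027,.075)]))-T)
p=s.x[:3]; np.save("box.npy",s.x); t=s.x[5]
print("edge",w(p,[(.036-.084*np.cos(t)+.003*np.sin(t),-.055,.05+.084*np.sin(t)+.003*np.cos(t))]),"shut edge",w(p,[(-.048,-.055,.053)]),"grip",w(p,[(0,.055,.068)]))
E
python3 fit.py
```

```text
[ 0.50515575  0.12928261 -0.11254275  0.05264469  0.09820675  0.82932925] [-6.4482245  47.51706593] [ 0.87  0.43  0.36 -0.33  0.36  0.03 -0.18 -0.12 -0.66  0.43 -0.62 -0.41]
tabs res [[-1.86072571 -0.33110531]
 [ 0.97017777 -0.28577581]]
edge [[0.48057742 0.07671031 0.11397431]] shut edge [[0.45128262 0.08002121 0.053     ]] grip [[0.51133254 0.18393467 0.068     ]]
```

Call:
jog_arm:
  plan:
    - {"az": 0.88,"grip": 1}
    - {"az": 0.88,"grip": 1}
    - {"az": 0.88,"grip": 1}
    - {"az": 0.88,"grip": 1}
    - {"az": 0.88,"grip": 1}
    - {"az": 0.87,"grip": 1}
  grip_force: 40

```text
$.plan[0]: bad value
```

Call:
jog_arm:
  plan:
    - {"dx": 11.8,"dy": -38.7,"grip": 1}
    - {"dx": 11.8,"dy": -38.7,"grip": 1}
    - {"dx": 11.8,"dy": -38.7,"grip": 1}
    - {"dx": 11.8,"dy": -38.7,"grip": 1}
    - {"dx": 11.8,"dy": -38.7,"grip": 1}
    - {"dx": 11.8,"dy": -38.7,"grip": 1}
    - {"dx": 11.8,"dy": -38.7,"grip": 1}
    - {"dx": 11.8,"dy": -38.7,"grip": 1}
    - {"dx": 11.8,"dy": -38.7,"grip": 1}
    - {"dx": 11.8,"dy": -38.7,"grip": 1}
    - {"dx": 11.8,"dy": -38.7,"grip": 1}
    - {"dx": 11.8,"dy": -38.7,"grip": 1}
    - {"dx": 11.8,"dy": -38.7,"grip": 1}
    - {"dx": 11.8,"dy": -38.7,"grip": 1}
    - {"dx": 11.8,"dy": -38.7,"grip": 1}
    - {"dx": 11.8,"dy": -38.7,"grip": 1}
    - {}
    - {}

```text
$.plan[0]: bad value
```

```bash
cat > loc.py <<'E'
from h import *; from rig import sensors,imaging
b=np.load("box.npy"); s=sensors.get_state(); p=s["position"]; d=p[:2]-b[:2]; c,sn=np.cos(b[2]),np.sin(b[2])
print("tcp box mm",np.round(1e3*np.array([c*d[0]+sn*d[1],-sn*d[0]+c*d[1],p[2]]),1),"tipz",round(1e3*(p[2]-.1734),1))
q=s["ee_rot"]; r=R.from_quat([q[1],q[2],q[3],q[0]]).as_matrix(); x=r[:,0]; print("yaw err deg",np.degrees(np.arctan2(x[1],x[0])-b[2]),"z",r[:,2],"F",s["contact_force"],"w",s["width"],s["gripper_force"],"t",s["clock"],s["qpos"])
E
python3 loc.py
```

```text
tcp box mm [-186.3 -674.8  403.9] tipz 230.5
yaw err deg 31.59090418680576 z [-4.91740153e-04  1.53469569e-03 -9.99998701e-01] F [ 0.31139857  0.58303604 -0.39447633] w 0.08539951047084172 0.0 t 0.1 [-1.25299039e+00  2.76551149e-01  1.50598074e+00  1.27310911e-05
  1.36067227e+00 -1.21019435e-01]
```

Call:
jog_arm:
  plan:
    - {"dx": 0,"dy": 0,"dz": 0,"ax": 0,"ay": 0,"az": 0.88,"grip": 1}
    - {"dx": 0,"dy": 0,"dz": 0,"ax": 0,"ay": 0,"az": 0.88,"grip": 1}
    - {"dx": 0,"dy": 0,"dz": 0,"ax": 0,"ay": 0,"az": 0.88,"grip": 1}
    - {"dx": 0,"dy": 0,"dz": 0,"ax": 0,"ay": 0,"az": 0.88,"grip": 1}
    - {"dx": 0,"dy": 0,"dz": 0,"ax": 0,"ay": 0,"az": 0.88,"grip": 1}
    - {"dx": 0,"dy": 0,"dz": 0,"ax": 0,"ay": 0,"az": 0.87,"grip": 1}
  grip_force: 40

```text
clock: 0.6
position: [0.2443, -0.5204, 0.4042]
ee_rot: [-0.001, 0.998, -0.059, -0.0]
contact_force: [0.7, 0.4, -0.5]
width: 0.0124
gripper_force: 0.0
```

Call:
jog_arm:
  plan:
    - {"dx": 11.8,"dy": -38.7,"dz": 0,"ax": 0,"ay": 0,"az": 0,"grip": 1}
    - {"dx": 11.8,"dy": -38.7,"dz": 0,"ax": 0,"ay": 0,"az": 0,"grip": 1}
    - {"dx": 11.8,"dy": -38.7,"dz": 0,"ax": 0,"ay": 0,"az": 0,"grip": 1}
    - {"dx": 11.8,"dy": -38.7,"dz": 0,"ax": 0,"ay": 0,"az": 0,"grip": 1}
    - {"dx": 11.8,"dy": -38.7,"dz": 0,"ax": 0,"ay": 0,"az": 0,"grip": 1}
    - {"dx": 11.8,"dy": -38.7,"dz": 0,"ax": 0,"ay": 0,"az": 0,"grip": 1}
    - {"dx": 11.8,"dy": -38.7,"dz": 0,"ax": 0,"ay": 0,"az": 0,"grip": 1}
    - {"dx": 11.8,"dy": -38.7,"dz": 0,"ax": 0,"ay": 0,"az": 0,"grip": 1}
    - {"dx": 11.8,"dy": -38.7,"dz": 0,"ax": 0,"ay": 0,"az": 0,"grip": 1}
    - {"dx": 11.8,"dy": -38.7,"dz": 0,"ax": 0,"ay": 0,"az": 0,"grip": 1}
    - {"dx": 11.8,"dy": -38.7,"dz": 0,"ax": 0,"ay": 0,"az": 0,"grip": 1}
    - {"dx": 11.8,"dy": -38.7,"dz": 0,"ax": 0,"ay": 0,"az": 0,"grip": 1}
    - {"dx": 11.8,"dy": -38.7,"dz": 0,"ax": 0,"ay": 0,"az": 0,"grip": 1}
    - {"dx": 11.8,"dy": -38.7,"dz": 0,"ax": 0,"ay": 0,"az": 0,"grip": 1}
    - {"dx": 11.8,"dy": -38.7,"dz": 0,"ax": 0,"ay": 0,"az": 0,"grip": 1}
    - {"dx": 11.8,"dy": -38.7,"dz": 0,"ax": 0,"ay": 0,"az": 0,"grip": 1}
    - {"dx": 0,"dy": 0,"dz": 0,"ax": 0,"ay": 0,"az": 0,"grip": 1}
    - {"dx": 0,"dy": 0,"dz": 0,"ax": 0,"ay": 0,"az": 0,"grip": 1}

```text
clock: 2.1
position: [0.502, 0.0752, 0.404]
ee_rot: [0.0, 0.999, -0.054, -0.001]
contact_force: [-0.8, -0.2, -0.6]
width: 0.0004
gripper_force: 0.0
```

```bash
python3 loc.py
```

```text
tcp box mm [  3.  -54.1 404. ] tipz 230.6
yaw err deg 0.21765347490978912 z [-1.40337511e-03 -3.36430841e-04 -9.99998959e-01] F [-0.8110578  -0.24510288 -0.55638717] w 0.00044011288101134406 0.0 t 2.1 [ 1.17428720e-02  1.75145896e-01  1.64333604e+00 -3.29882087e-04
  1.32451796e+00  1.69136350e+00]
```

Call:
jog_arm:
  plan:
    - {"dx": 0,"dy": 0,"dz": 24,"ax": 0,"ay": 0,"az": 0,"grip": 1}
    - {"dx": 0,"dy": 0,"dz": 24,"ax": 0,"ay": 0,"az": 0,"grip": 1}
    - {"dx": 0,"dy": 0,"dz": 24,"ax": 0,"ay": 0,"az": 0,"grip": 1}
    - {"dx": 0,"dy": 0,"dz": 24,"ax": 0,"ay": 0,"az": 0,"grip": 1}
    - {"dx": 0,"dy": 0,"dz": 24,"ax": 0,"ay": 0,"az": 0,"grip": 1}
    - {"dx": -4,"dy": 0,"dz": 7,"ax": 0,"ay": 0,"az": 0,"grip": 1}
    - {"dx": -4,"dy": 0,"dz": 7,"ax": 0,"ay": 0,"az": 0,"grip": 1}
    - {"dx": -3.5,"dy": 0,"dz": 5,"ax": 0,"ay": 0,"az": 0,"grip": 1}
    - {"dx": -3.5,"dy": 0,"dz": 5,"ax": 0,"ay": 0,"az": 0,"grip": 1}
    - {"dx": -3,"dy": 0,"dz": 5,"ax": 0,"ay": 0,"az": 0,"grip": 1}
    - {"dx": -3,"dy": 0,"dz": 5,"ax": 0,"ay": 0,"az": 0,"grip": 1}
    - {"dx": -2,"dy": 0,"dz": 5,"ax": 0,"ay": 0,"az": 0,"grip": 1}
    - {"dx": -2,"dy": 0,"dz": 5,"ax": 0,"ay": 0,"az": 0,"grip": 1}
    - {"dx": -1,"dy": 0,"dz": 3,"ax": 0,"ay": 0,"az": 0,"grip": 1}
    - {"dx": 0,"dy": 0,"dz": 0,"ax": 0,"ay": 0,"az": 0,"grip": 1}

```text
clock: 3.35
position: [0.4755, 0.0765, 0.237]
ee_rot: [-0.0, 0.998, -0.056, -0.001]
contact_force: [-0.7, 0.6, 0.7]
width: 0.0001
gripper_force: 0.0
```

```bash
python3 loc.py; python3 - <<'E'
from rig import imaging; import cv2
a=imaging.get_image("top")["image"][152:252,104:224,::-1]; b=imaging.get_image("side")["image"][120:220,140:260,::-1]
cv2.imwrite("pics/p1.png",cv2.resize(cv2.hconcat([a,b]),(792,330),interpolation=cv2.INTER_CUBIC))
E
```

```text
tcp box mm [-23.6 -55.8 237. ] tipz 63.6
yaw err deg -0.027623390331540505 z [-1.38560884e-03  9.49757870e-05 -9.99999036e-01] F [-0.71368354  0.56549465  0.69062712] w 0.00010586033501121249 0.03643752679636236 t 3.35 [1.48137263e-02 2.99572774e-01 1.94630992e+00 1.47777481e-04
 8.97094019e-01 1.69854260e+00]
```

View pics/p1.png

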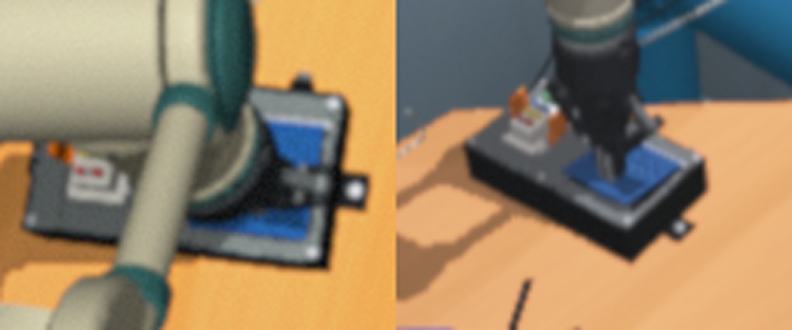

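The side crop shows the closed fingertips on the blue cover at about (615,170), with the cover nearly flat. I'll press on in small steps.

Call:
jog_arm:
  plan:
    - {"dx": 0,"dy": 0,"dz": 3,"ax": 0,"ay": 0,"az": 0,"grip": 1}
    - {"dx": 0,"dy": 0,"dz": 3,"ax": 0,"ay": 0,"az": 0,"grip": 1}
    - {"dx": 0,"dy": 0,"dz": 2,"ax": 0,"ay": 0,"az": 0,"grip": 1}
    - {"dx": 0,"dy": 0,"dz": 1.5,"ax": 0,"ay": 0,"az": 0,"grip": 1}
    - {"dx": 0,"dy": 0,"dz": 1,"ax": 0,"ay": 0,"az": 0,"grip": 1}
    - {"dx": 0,"dy": 0,"dz": 0,"ax": 0,"ay": 0,"az": 0,"grip": 1}

```text
clock: 3.95
position: [0.4758, 0.0764, 0.2268]
ee_rot: [0.0, 0.998, -0.057, -0.0]
contact_force: [-0.0, -0.7, -0.2]
width: 0.0002
gripper_force: 0.1
```

```bash
python3 loc.py
```

```text
tcp box mm [-23.2 -55.9 226.8] tipz 53.4
yaw err deg -0.030357769609762084 z [-4.73174000e-04 -6.05456123e-05 -9.99999886e-01] F [-0.02909276 -0.74882108 -0.23222977] w 0.00024889395837388717 0.11219869316846598 t 3.95 [ 1.46120087e-02  3.13553113e-01  1.95857766e+00 -7.01638662e-05
  8.69935886e-01  1.69852616e+00]
```

Call:
jog_arm:
  plan:
    - {"dx": 0,"dy": 0,"dz": 1,"ax": 0,"ay": 0,"az": 0,"grip": 1}
    - {"dx": 0,"dy": 0,"dz": 0,"ax": 0,"ay": 0,"az": 0,"grip": 1}
    - {"dx": 0,"dy": 0,"dz": 0,"ax": 0,"ay": 0,"az": 0,"grip": 1}

```text
clock: 4.2
position: [0.4759, 0.0763, 0.2263]
ee_rot: [0.0, 0.998, -0.057, 0.0]
contact_force: [-1.1, 1.1, 3.5]
width: -0.0003
gripper_force: 1.9
```

Call:
jog_arm:
  plan:
    - {"dx": 0,"dy": 0,"dz": 0.7,"ax": 0,"ay": 0,"az": 0,"grip": 1}
    - {"dx": 0,"dy": 0,"dz": 0,"ax": 0,"ay": 0,"az": 0,"grip": 1}
    - {"dx": 0,"dy": 0,"dz": 0,"ax": 0,"ay": 0,"az": 0,"grip": 1}

```text
clock: 4.45
position: [0.4759, 0.0763, 0.2262]
ee_rot: [0.0, 0.998, -0.056, 0.0]
contact_force: [-2.4, 1.1, 8.0]
width: -0.0
gripper_force: 4.2
```

Call:
jog_arm:
  plan:
    - {"dx": 0,"dy": 0,"dz": -5,"ax": 0,"ay": 0,"az": 0,"grip": 1}
    - {"dx": 0,"dy": 0,"dz": -25,"ax": 0,"ay": 0,"az": 0,"grip": 1}
    - {"dx": 0,"dy": 0,"dz": -30,"ax": 0,"ay": 0,"az": 0,"grip": 1}
    - {"dx": 0,"dy": 0,"dz": -30,"ax": 0,"ay": 0,"az": 0,"grip": 1}
    - {"dx": 0,"dy": 0,"dz": -20,"ax": 0,"ay": 0,"az": 0,"grip": 0}
    - {"dx": 8,"dy": -37,"dz": 0,"ax": 0,"ay": 0,"az": 0,"grip": 0}
    - {"dx": 8,"dy": -37,"dz": 0,"ax": 0,"ay": 0,"az": 0,"grip": 0}
    - {"dx": 7,"dy": -37,"dz": 0,"ax": 0,"ay": 0,"az": 0,"grip": 0}
    - {"dx": 0,"dy": 0,"dz": 0,"ax": 0,"ay": 0,"az": 0,"grip": 0}
    - {"dx": 0,"dy": 0,"dz": 0,"ax": 0,"ay": 0,"az": 0,"grip": 0}

```text
clock: 5.28
position: [0.5117, 0.1855, 0.3351]
ee_rot: [0.0, 0.998, -0.055, 0.0]
contact_force: [-0.6, 0.0, 0.4]
width: 0.0724
gripper_force: 0.0
```

```bash
python3 loc.py; python3 - <<'E'
from rig import imaging; import cv2
a=imaging.get_image("top")["image"][152:252,104:224,::-1]; b=imaging.get_image("side")["image"][120:220,140:260,::-1]
cv2.imwrite("pics/p2.png",cv2.resize(cv2.hconcat([a,b]),(792,330),interpolation=cv2.INTER_CUBIC))
E
```

```text
tcp box mm [2.000e-01 5.660e+01 3.351e+02] tipz 161.7
yaw err deg 0.15071933128478548 z [ 2.19873009e-04 -2.57047307e-04 -9.99999943e-01] F [-0.55746074  0.01726434  0.42931854] w 0.07235761839983967 0.0 t 5.2833 [ 2.20094347e-01  2.78820101e-01  1.68194406e+00 -3.23129158e-04
  1.18067006e+00  1.90092577e+00]
```

View pics/p2.png

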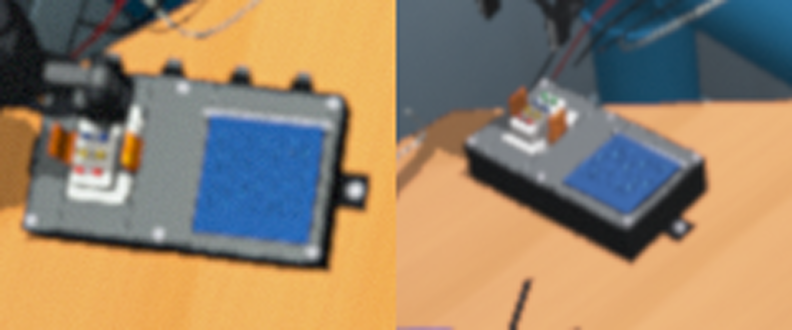

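The cover is flat and shut in both views, with the arm clear of it. In the left crop its corners are (208,117), (330,125), (315,245) and (193,233), and the tabs are at (61,143) and (131,151). I'll use these to refine the fit.

```bash
python3 - <<'E'
from h import *; import pickle
r=pickle.load(open("im0.pkl","rb"))["top"]; b=np.load("box.npy")
px=lambda a:np.array(a)/3.3+[104-.35,152-.35]
S=px([(208,117),(330,125),(315,245),(193,233)])
L=[(.035,-.015,.053),(.035,-.095,.053),(-.048,-.095,.053),(-.048,-.015,.053)]
print((proj(r,w(b,L))-S).round(2))
scr=np.array([(101,70),(606,128),(567,400),(57,342)])/6+[104-.42,162-.42]
T=px([(61,143),(131,151)]).mean(0)
def f(q,g=0):
    a,c=q[3],q[4]
    return np.r_[(proj(r,w(q,L))-S).ravel(),(proj(r,w(q,[(a,c,.049),(a,-c,.049),(-a,-c,.049),(-a,c,.049)]))-scr).ravel(),(proj(r,w(q,[(0,.055,.073)]))-T).ravel()]
s=least_squares(f,b[:5]); print(s.x,np.degrees(s.x[2]),s.fun.round(2)); np.save("box.npy",np.r_[s.x,0])
E
python3 loc.py
```

```text
[[ 0.83 -1.3 ]
 [-1.43  0.01]
 [-2.07 -0.09]
 [-0.44 -0.46]]
[ 0.50443058  0.12868613 -0.10738951  0.05262826  0.09813801] -6.152965682167006 [ 1.   -1.03 -1.22  0.11 -1.67  0.03 -0.08 -0.15  0.97  0.94  0.49 -0.24
  0.74  0.13  0.17  0.42 -0.32 -0.13]
tcp box mm [  0.6  55.4 335. ] tipz 161.6
yaw err deg -0.28971298768285364 z [-0.00111054 -0.00110644 -0.99999877] F [-0.23418132 -1.14128255  0.18293863] w 0.08497722591840356 0.0 t 5.3833 [ 2.17270237e-01  2.77466598e-01  1.68426875e+00 -9.09167632e-04
  1.18118039e+00  1.90085781e+00]
```

Call:
jog_arm:
  plan:
    - {"dx": 0,"dy": 0,"dz": 25,"ax": 0,"ay": 0,"az": 0,"grip": 0}
    - {"dx": 0,"dy": 0,"dz": 25,"ax": 0,"ay": 0,"az": 0,"grip": 0}
    - {"dx": 0,"dy": 0,"dz": 20,"ax": 0,"ay": 0,"az": 0,"grip": 0}
    - {"dx": 0,"dy": 0,"dz": 15,"ax": 0,"ay": 0,"az": 0,"grip": 0}
    - {"dx": 0,"dy": 0,"dz": 12,"ax": 0,"ay": 0,"az": 0,"grip": 0}
    - {"dx": 0,"dy": 0,"dz": 10,"ax": 0,"ay": 0,"az": 0,"grip": 0}
    - {"dx": 0,"dy": 0,"dz": 0,"ax": 0,"ay": 0,"az": 0,"grip": 0}
    - {"dx": 0,"dy": 0,"dz": 0,"ax": 0,"ay": 0,"az": 0,"grip": 0}

```text
clock: 6.05
position: [0.5112, 0.1832, 0.2283]
ee_rot: [0.0, 0.998, -0.057, -0.0]
contact_force: [0.1, 0.2, 0.3]
width: 0.0855
gripper_force: 0.0
```

```bash
python3 loc.py; python3 - <<'E'
from rig import imaging; import cv2
a=imaging.get_image("top")["image"][152:252,104:224,::-1]; b=imaging.get_image("side")["image"][110:190,140:236,::-1]
b=cv2.resize(b,(120,100),interpolation=cv2.INTER_CUBIC)
cv2.imwrite("pics/p3.png",cv2.resize(cv2.hconcat([a,b]),(792,330),interpolation=cv2.INTER_CUBIC))
E
```

```text
tcp box mm [  0.9  54.9 228.3] tipz 54.9
yaw err deg -0.3895110385679124 z [-9.28617828e-04 -4.87139244e-04 -9.99999450e-01] F [0.07621725 0.17223981 0.34974113] w 0.08549343388080019 0.0 t 6.05 [ 2.16051305e-01  3.87002881e-01  1.82580022e+00 -3.45279833e-04
  9.29801038e-01  1.90124175e+00]
```

View pics/p3.png

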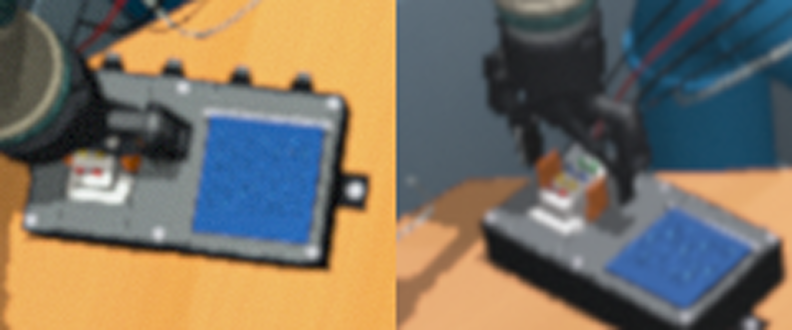

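The fingers straddle the tabs, at about (545,165) and (597,195) in the side view. The right fingertip at (628,200) looks a little toward +x, so I'll check it against the projection.

```bash
python3 - <<'E'
from h import *; import pickle
d=pickle.load(open("im0.pkl","rb")); b=np.load("box.npy")
L=[(0,.012,.068),(0,.006,.068),(0,.028,.0-.0+.053),(0,.027,.081),(-.011,.027,.081),(-.048,-.015,.053),(-.048,-.095,.053),(-.06,.105,.048),(0,.098,.068),(0,.083,.081)]
s=(proj(d["side"],w(b,L))+.5-[140,110])*4.125+[396,0]
t=(proj(d["top"],w(b,L))+.5-[104,152])*3.3
for l,a,c in zip(L,s,t): print(l,a.round(),c.round())
E
```

```text
(0, 0.012, 0.068) [621. 206.] [160. 155.]
(0, 0.006, 0.068) [627. 208.] [168. 156.]
(0, 0.028, 0.053) [607. 212.] [143. 157.]
(0, 0.027, 0.081) [604. 186.] [133. 149.]
(-0.011, 0.027, 0.081) [594. 194.] [130. 165.]
(-0.048, -0.015, 0.053) [609. 269.] [193. 233.]
(-0.048, -0.095, 0.053) [691. 310.] [310. 246.]
(-0.06, 0.105, 0.048) [483. 223.] [ 21. 233.]
(0, 0.098, 0.068) [538. 165.] [ 36. 142.]
(0, 0.083, 0.081) [549. 159.] [ 51. 140.]
```

Call:
jog_arm:
  plan:
    - {"dx": -2,"dy": 0,"dz": 0,"ax": 0,"ay": 0,"az": 0,"grip": 0.3}
    - {"dx": 0,"dy": 0,"dz": 0,"ax": 0,"ay": 0,"az": 0,"grip": 0.4}
    - {"dx": 0,"dy": 0,"dz": 0,"ax": 0,"ay": 0,"az": 0,"grip": 0.6}
    - {"dx": 0,"dy": 0,"dz": 0,"ax": 0,"ay": 0,"az": 0,"grip": 0.8}
    - {"dx": 0,"dy": 0,"dz": 0,"ax": 0,"ay": 0,"az": 0,"grip": 1}
    - {"dx": 0,"dy": 0,"dz": 0,"ax": 0,"ay": 0,"az": 0,"grip": 1}
    - {"dx": 0,"dy": 0,"dz": 0,"ax": 0,"ay": 0,"az": 0,"grip": 1}
    - {"dx": 0,"dy": 0,"dz": 0,"ax": 0,"ay": 0,"az": 0,"grip": 1}
    - {"dx": 0,"dy": 0,"dz": 0,"ax": 0,"ay": 0,"az": 0,"grip": 1}
  grip_force: 40

```text
clock: 6.9
position: [0.5096, 0.1849, 0.2309]
ee_rot: [-0.001, 0.998, -0.056, 0.001]
contact_force: [-2.7, 1.3, 13.4]
width: 0.0366
gripper_force: 39.9
```

```bash
python3 loc.py; python3 - <<'E'
from rig import imaging; import cv2
a=imaging.get_image("top")["image"][165:225,100:172,::-1]; b=imaging.get_image("side")["image"][120:180,164:236,::-1]
cv2.imwrite("pics/p4.png",cv2.resize(cv2.hconcat([a,b]),(792,330),interpolation=cv2.INTER_CUBIC))
E
```

```text
tcp box mm [ -0.8  56.4 230.9] tipz 57.5
yaw err deg -0.32452579618512417 z [ 0.00280261  0.00150043 -0.99999495] F [-2.7156008   1.32577044 13.35548644] w 0.03659343081523239 39.90253150463104 t 6.9 [2.19312851e-01 3.81832211e-01 1.82652838e+00 1.06615369e-03
 9.30170418e-01 1.90252444e+00]
```

View pics/p4.png

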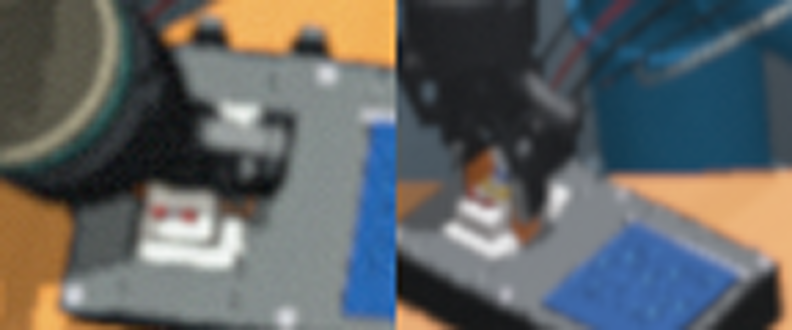

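The orange tabs sit between the fingers: the left one at (483,163), and the lower end of the right one at (527,232). I'll lift gently and watch the force.

Call:
jog_arm:
  plan:
    - {"dx": 0,"dy": 0,"dz": -2,"ax": 0,"ay": 0,"az": 0,"grip": 1}
    - {"dx": 0,"dy": 0,"dz": -1,"ax": 0,"ay": 0,"az": 0,"grip": 1}
    - {"dx": 0,"dy": 0,"dz": 0,"ax": 0,"ay": 0,"az": 0,"grip": 1}
    - {"dx": 0,"dy": 0,"dz": 0,"ax": 0,"ay": 0,"az": 0,"grip": 1}

```text
clock: 7.33
position: [0.5096, 0.1848, 0.2317]
ee_rot: [-0.001, 0.998, -0.057, 0.001]
contact_force: [0.2, 4.5, 1.6]
width: 0.0362
gripper_force: 41.2
```

Call:
jog_arm:
  plan:
    - {"dx": 0,"dy": 0,"dz": -2,"ax": 0,"ay": 0,"az": 0,"grip": 1}
    - {"dx": 0,"dy": 0,"dz": -2,"ax": 0,"ay": 0,"az": 0,"grip": 1}
    - {"dx": 0,"dy": 0,"dz": 0,"ax": 0,"ay": 0,"az": 0,"grip": 1}
    - {"dx": 0,"dy": 0,"dz": 0,"ax": 0,"ay": 0,"az": 0,"grip": 1}

```text
clock: 7.67
position: [0.5094, 0.1848, 0.2351]
ee_rot: [-0.001, 0.998, -0.057, -0.0]
contact_force: [0.7, 4.7, -2.0]
width: 0.0364
gripper_force: 41.0
```

Call:
jog_arm:
  plan:
    - {"dx": 0,"dy": -1,"dz": -4,"ax": 0,"ay": 0,"az": 0,"grip": 1}
    - {"dx": 0,"dy": 0,"dz": -4,"ax": 0,"ay": 0,"az": 0,"grip": 1}
    - {"dx": 0,"dy": 0,"dz": -4,"ax": 0,"ay": 0,"az": 0,"grip": 1}
    - {"dx": 0,"dy": 0,"dz": 0,"ax": 0,"ay": 0,"az": 0,"grip": 1}
    - {"dx": 0,"dy": 0,"dz": 0,"ax": 0,"ay": 0,"az": 0,"grip": 1}

```text
clock: 8.08
position: [0.5094, 0.1852, 0.248]
ee_rot: [0.0, 0.998, -0.057, 0.0]
contact_force: [-0.4, 2.1, -0.5]
width: 0.0357
gripper_force: 41.4
```

```bash
python3 loc.py; python3 - <<'E'
from rig import imaging; import cv2
a=imaging.get_image("top")["image"][165:225,100:172,::-1]; b=imaging.get_image("side")["image"][120:180,164:236,::-1]
cv2.imwrite("pics/p5.png",cv2.resize(cv2.hconcat([a,b]),(792,330),interpolation=cv2.INTER_CUBIC))
E
```

```text
tcp box mm [ -1.1  56.7 248. ] tipz 74.6
yaw err deg -0.32621274993149024 z [ 3.39578825e-04 -7.30267378e-05 -9.99999940e-01] F [-0.41556502  2.12215094 -0.53843713] w 0.03570491041838689 41.4092892408371 t 8.0833 [ 2.20357232e-01  3.62149695e-01  1.80536064e+00 -1.75917550e-04
  9.73766925e-01  1.90433544e+00]
```

View pics/p5.png

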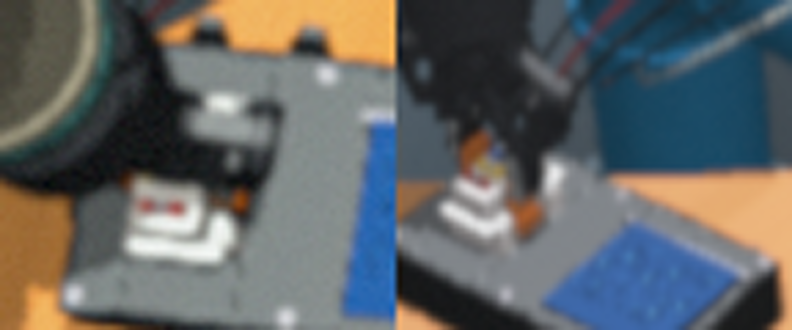

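The carrier is rising: its flange is off the deck at about (475,225). I'll keep lifting slowly.

Call:
jog_arm:
  plan:
    - {"dx": 0,"dy": 0,"dz": -6,"ax": 0,"ay": 0,"az": 0,"grip": 1}
    - {"dx": 0,"dy": 0,"dz": -6,"ax": 0,"ay": 0,"az": 0,"grip": 1}
    - {"dx": 0,"dy": 0,"dz": -6,"ax": 0,"ay": 0,"az": 0,"grip": 1}
    - {"dx": 0,"dy": 0,"dz": -6,"ax": 0,"ay": 0,"az": 0,"grip": 1}
    - {"dx": 0,"dy": 0,"dz": -6,"ax": 0,"ay": 0,"az": 0,"grip": 1}
    - {"dx": 0,"dy": 0,"dz": -6,"ax": 0,"ay": 0,"az": 0,"grip": 1}
    - {"dx": 0,"dy": 0,"dz": -6,"ax": 0,"ay": 0,"az": 0,"grip": 1}
    - {"dx": 0,"dy": 0,"dz": -6,"ax": 0,"ay": 0,"az": 0,"grip": 1}
    - {"dx": 0,"dy": 0,"dz": -6,"ax": 0,"ay": 0,"az": 0,"grip": 1}
    - {"dx": 0,"dy": 0,"dz": -6,"ax": 0,"ay": 0,"az": 0,"grip": 1}
    - {"dx": 0,"dy": 0,"dz": -6,"ax": 0,"ay": 0,"az": 0,"grip": 1}
    - {"dx": 0,"dy": 0,"dz": -6,"ax": 0,"ay": 0,"az": 0,"grip": 1}
    - {"dx": 0,"dy": 0,"dz": -6,"ax": 0,"ay": 0,"az": 0,"grip": 1}
    - {"dx": 0,"dy": 0,"dz": -6,"ax": 0,"ay": 0,"az": 0,"grip": 1}
    - {"dx": 0,"dy": 0,"dz": -6,"ax": 0,"ay": 0,"az": 0,"grip": 1}
    - {"dx": 0,"dy": 0,"dz": -4,"ax": 0,"ay": 0,"az": 0,"grip": 1}
    - {"dx": 0,"dy": 0,"dz": 0,"ax": 0,"ay": 0,"az": 0,"grip": 1}
    - {"dx": 0,"dy": 0,"dz": 0,"ax": 0,"ay": 0,"az": 0,"grip": 1}
    - {"dx": 0,"dy": 0,"dz": 0,"ax": 0,"ay": 0,"az": 0,"grip": 1}

```text
clock: 9.77
position: [0.5093, 0.1852, 0.3412]
ee_rot: [0.0, 0.998, -0.057, -0.0]
contact_force: [0.2, -0.9, -0.5]
width: 0.0364
gripper_force: 41.1
```

```bash
python3 loc.py; python3 - <<'E'
from rig import imaging; import cv2
a=imaging.get_image("top")["image"][152:252,84:204,::-1]; b=imaging.get_image("side")["image"][90:190,140:260,::-1]
cv2.imwrite("pics/p6.png",cv2.resize(cv2.hconcat([a,b]),(792,330),interpolation=cv2.INTER_CUBIC))
E
```

```text
tcp box mm [ -1.2  56.7 341.2] tipz 167.8
yaw err deg -0.3267289275193328 z [-5.52283686e-04 -2.49808995e-04 -9.99999816e-01] F [ 0.22541588 -0.94144814 -0.46508118] w 0.036421684656914574 41.1044579744339 t 9.7667 [ 2.20398560e-01  2.70609162e-01  1.67742763e+00 -1.32300608e-04
  1.19414940e+00  1.90433551e+00]
```

View pics/p6.png

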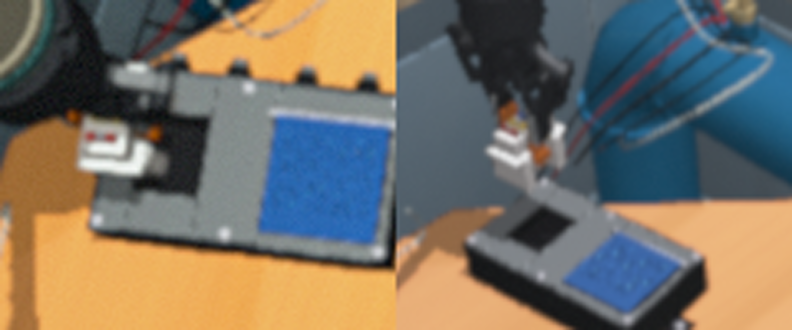

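The carrier is out and held upright at about (520,150) in the side view. The well is empty and the cover is still shut. I'll add a little height for margin, settle, then hand in.

Call:
jog_arm:
  plan:
    - {"dx": 0,"dy": 0,"dz": -5,"ax": 0,"ay": 0,"az": 0,"grip": 1}
    - {"dx": 0,"dy": 0,"dz": -5,"ax": 0,"ay": 0,"az": 0,"grip": 1}
    - {"dx": 0,"dy": 0,"dz": -5,"ax": 0,"ay": 0,"az": 0,"grip": 1}
    - {"dx": 0,"dy": 0,"dz": 0,"ax": 0,"ay": 0,"az": 0,"grip": 1}
    - {"dx": 0,"dy": 0,"dz": 0,"ax": 0,"ay": 0,"az": 0,"grip": 1}
    - {"dx": 0,"dy": 0,"dz": 0,"ax": 0,"ay": 0,"az": 0,"grip": 1}
    - {"dx": 0,"dy": 0,"dz": 0,"ax": 0,"ay": 0,"az": 0,"grip": 1}
    - {"dx": 0,"dy": 0,"dz": 0,"ax": 0,"ay": 0,"az": 0,"grip": 1}

```text
clock: 10.53
position: [0.5093, 0.1852, 0.3563]
ee_rot: [0.0, 0.998, -0.057, -0.0]
contact_force: [-0.6, 0.2, -1.6]
width: 0.0358
gripper_force: 41.1
```

```bash
python3 - <<'E'
from rig import manip
print(manip.sign_off())
E
```

```text
the job is handed in; nothing more can be done
None
```

I shut the relay cover, lifted the fuse carrier out by its pinched catches to an estimated 13 cm above the desk, and handed the job in at about 10.5 s; the hand-in gave no verdict, so success isn't confirmed.

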